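Shut down and vent the spray compressor through its guard window

ROBOT

A 6-joint arm with a two-finger parallel gripper is mounted at the origin on the work surface. World frame = base frame: x ahead of the robot, y to its left, z up, the work surface at z = 0. Lengths are in m, angles in rad, forces in N, time in s.
With the tool pointing down it reaches from about 0.35 to 0.975 m from the base axis. Payload 4.9 kg.
Tool frame: the origin (TCP) lies midway between the tips of the shut fingers; the grasp point (between the pads) lies 19 mm behind it; z points along the fingers, y is the line along which they close (so a half turn about z gives the same grasp; the last joint's range is limited). The gripper opens to 85 mm and grips with 20 to 120 N. Pads are 22 mm wide; open, the fingers measure 114 mm over their backs; the gripper's body (76 mm by 85 mm) begins 54 mm behind the grasp point. The pads swing forward as they close: fully open they stand 13 mm farther back than shut.
Start: joints at [1.126, 0.053, 1.613, -0, 1.476, -0.119], TCP at [0.2, 0.592, 0.201] pointing down, gripper open.
Joint ranges: [-3.01, 3.01], [-1.01, 2.22], [0.06, 2.58], [-1.02, 4.17], [0.09, 2.62], [-3.14, 3.14]. Speed limits (rad/s): [2.57, 2.57, 3.14, 3.14, 3.14, 3.14].

INTERFACE

Orientations are given as a rotation vector (axis times angle).
In Python, from station import ctrl gives the robot as it stands. The module is installed in compiled form; this text tells all that it offers.
- The arm moves only by the shell command python3 -m handwheel 'ROWS' [OPENING] [FORCE]. ROWS is JSON, a list of rows, each a list of 2 entries, a list of its own where there are three numbers: the shift along the tool's x, y, z in cm, then the turn, a rotation vector about the tool's x, y, z in rad. In form: [[[tx, ty, tz], [ax, ay, az]], ...]. A call has 1 to 5 rows; each row is the pose to reach, as a shift and turn from the pose commanded when the call began, along the tool's axes at that moment; what a row does not reach only later rows make up. A row lasts 1/8 s, in which the tool goes at most 62.5 mm and 10.7 degrees, less where a joint would pass 70% of its speed; a pose out of reach is approached as far as the arm can. A call with a gripper value outside its range is refused whole. OPENING is the gripper's target within -1 to 1 (shut at 1, half-way at 0, fully open at -1), set as the call begins (- or left out, the last holds). The fingers move at their own pace and stop on an object; FORCE is the grip in N (left out, the last holds). Time passes only in rows, so rows that repeat a pose let the fingers close. It gives the time, the measured TCP pose, the force, the opening and the grip force at its end, in the units of the state.
- ctrl.get_obs(): the state, without advancing time (a new reading comes with each control period).
- ctrl.get_image(name): name is "side" or "top" or "wrist"; returns the picture (480x640x3 uint8, blue, green, red); there is no depth.
- ctrl.calibration(name): a dict with "fx", "fy", "cx", "cy" (pixels), "R" (3x3) and "t" (3): a world point X has camera coordinates R X + t. Camera axes: x right, y down, z forward; pixel columns grow to the right and rows downward; lengths in m; the calibration is good to about 2 mm. The wrist camera is an equidistant fisheye: a pixel r from the principal point sees the ray r / f radians off the axis. A picture is of the moment at which its call begins: read the wrist's pose just before it. calibration takes no time and is no camera call; for the wrist camera it gives the pose at the moment of the call.
- ctrl.finish_job(): hands the job in; it is judged then, once.
Trained networks look in the newest picture that a camera, given by its name, has taken for a name from the list of things; names that differ only in an ending like _2 or _b are one class to them, and where a whole thing is asked for, a point or a joint stands for the part that bears it (a point fixed in the world has none). Each returns a list of dicts, best first, with "score" (0 to 1); they miss things now and then, are a little off and sometimes report something else, mostly with a low value. They report only what shows in the picture. A call takes as long as a camera call.
- ctrl.look_for(camera, query): "position" ([column, row] in pixels, amid what is visible of it).
- ctrl.landmark_of(camera, query): "position" ([column, row] in pixels: a listed point, or the origin of a listed thing).
The state is a dict: "t": time; "q": joint angles; "dq": joint speeds; "effort": joint torques, N m; "tool_pos": TCP position; "tool_rot": TCP orientation; "contact_force": force on the tool from outside, world axes, zero at the start; "wrist_torque": the same for the moment, N m; "opening": finger opening in m; "grip_force": force on a finger pad.
Only numpy, scipy, OpenCV 4.12 (cv2) and the standard library are available. Lean on these libraries where they do the work, as an engineer would, in place of code of your own. Each camera call takes 0.05 s, during which the arm holds its last target. There are 200 camera calls.

TASK

Shut down the spray compressor and vent its tank: with the fingertips, reach down through the window in its guard, press the red switch lever fully down to off, and only then press the blue bleed lever fully down and keep it there. Finish while still holding the bleed lever down with the fingers. Do not touch the guard, and leave everything else on the table and on the guard where it is.

Things in the scene. Friction and masses are not known exactly. Their poses are not given: they have to be found in the camera images.
- compressor: portable spray compressor fixed on the table, 320 mm deep (x) by 430 mm wide (y) by 302 mm high over its guard; grey tank below, black motor in its left half (+y), controls in its right half (-y). Origin: on the table under its middle; z up, x points from its front to its back, y to its left.
- guard: the compressor's guard: dark tube frame with a flat yellow sheet top, 4 mm thick, its top 300 mm above the table (302 mm on the window edging), louvred over the motor, with one control window. Same origin and axes as the compressor.
- window (a point): centre of the control window, level with the guard's highest surface (302 mm above the table). The window is a rectangular hole with black edging, clear opening 100 mm along x by 156 mm along y (axes as the compressor's); it faces straight up. Both levers lie below it, their pads midway along x and 37 mm to the left and right of its centre (switch at +y, bleed at -y).
- pressure_switch: black pressure switch box, with the red lever it carries. Same origin and axes as the compressor (under the middle of the machine, not at the box).
- switch_pad (a point): centre of the top face of the red square pad (26 by 26 mm) at the end of the switch lever; moves with the lever. At run it is 16 mm below the guard's top surface, at off 44 mm below it; on the way down it also shifts 7 mm towards the compressor's front (-x). z is normal to the pad, x points towards the hinge, which is 58 mm away and 10 mm under the pad's top plane.
- switch_lever (a joint): red on/off lever of the pressure switch, hinged at its back, so that its pad goes down when pressed: 0 is up (run), 0.50 rad is the stop, fully down (off). It stays where it is left; about 3 N on the pad moves it.
- bleed_valve: brass bleed valve with silencer, with the blue-padded lever it carries. Same origin and axes as the compressor (under the middle of the machine, not at the valve).
- bleed_pad (a point): centre of the top face of the round blue pad (27 mm across) at the end of the bleed lever; moves with the lever. Shut it is 22 mm below the guard's top surface, fully open 42 mm below it; on the way down it also shifts 4 mm towards the compressor's front (-x). z is normal to the pad, x points towards the hinge, 58 mm away.
- bleed_lever (a joint): spring lever of the bleed valve, hinged at its back: 0 is up (valve shut), 0.35 rad is the stop, fully down (valve open). It springs up when let go; the pad needs about 2.5 N to start and 6 N to be fully down.
- tape_roll: roll of cream masking tape, 92 mm across, 24 mm high, lying flat on the guard's louvred half, well away from the window; bystander, origin under its centre
- paint_jar: lilac paint jar with white cap, 68 mm across, 85 mm high, standing close to the compressor's right side; bystander, origin under its centre
- glue_bottle: white glue bottle with orange cap, 66 mm across, 190 mm high; bystander, origin under its centre
- paint_tin: bare metal paint tin, 86 mm across, 110 mm high; bystander, origin under its centre
- branch: short sawn branch painted blue, 48 mm across, 120 mm high, standing on end, with a twig stub; bystander, origin under its centre
- log_slice: bark-edged log slice with a lilac disc on it, 120 mm across, 36 mm high; bystander, origin under its centre

How it is judged:
By the outcome, as a careful person would: the job done as asked, in the order asked, and still so for the second after the job is handed in, while the arm keeps its last pose, push and grip.
It also fails if it takes over 34 s, if anything falls off the work surface, if the arm or the gripper's body presses on something with over 40 N, if the wrist force passes 120 N, or if a joint passes its speed limit or range.

## Working session

There is one attempt and no reset: what is moved stays moved. The work goes in short steps, Python scripts to look and compute and a shell command to move; the robot and the scene stay as the last step left them, time stands still between calls to the robot, and variables do not carry over. Pictures are saved under pics/ and viewed, at most 10 in all, crops included, and the job is handed in when it is done.

```bash
mkdir -p pics; cat > h.py <<'E'
from station import ctrl
import numpy as np, cv2
from scipy.spatial.transform import Rotation as Ro
def ray(c,px,cal=None):
    k=cal or ctrl.calibration(c);R=np.array(k["R"]);t=np.array(k["t"])
    u=np.array([(px[0]-k["cx"])/k["fx"],(px[1]-k["cy"])/k["fy"]])
    if c=="wrist":
        r=np.linalg.norm(u);d=np.r_[u/max(r,1e-9)*np.sin(r),np.cos(r)]
    else: d=np.r_[u,1]
    return -R.T@t,R.T@d
def atz(c,px,z,cal=None):
    o,d=ray(c,px,cal);return o+d*(z-o[2])/d[2]
E
python3 - <<'E'
from h import *
for c in ["top","side"]:
    cal=ctrl.calibration(c);im=ctrl.get_image(c);cv2.imwrite(f"pics/{c}0.png",im)
    print(c,"cam at",np.round(ray(c,(320,240))[0],2))
    for n,z in [("window",.302),("switch_pad",.284),("bleed_pad",.278),("compressor",0),("tape_roll",.3),("paint_jar",0),("glue_bottle",0),("paint_tin",0),("branch",0),("log_slice",0)]:
        for d in ctrl.landmark_of(c,n)[:2]:
            print(n,round(d["score"],2),np.round(d["position"]),np.round(atz(c,d["position"],z),3))
print(ctrl.get_obs())
E
```

```text
top cam at [ 0.36 -0.02  1.85]
window 0.56 [317. 222.] [ 0.568 -0.021  0.302]
switch_pad 0.49 [320. 221.] [ 0.572 -0.028  0.284]
switch_pad 0.25 [259. 230.] [0.549 0.136 0.284]
bleed_pad 0.43 [349. 224.] [ 0.563 -0.106  0.278]
compressor 0.29 [347. 221.] [ 0.609 -0.114  0.   ]
tape_roll 0.66 [258. 230.] [0.547 0.138 0.3  ]
paint_jar 0.88 [388. 216.] [ 0.627 -0.246  0.   ]
glue_bottle 0.6 [479. 270.] [ 0.452 -0.529  0.   ]
glue_bottle 0.44 [462. 230.] [ 0.579 -0.479  0.   ]
paint_tin 0.98 [464. 229.] [ 0.582 -0.484  0.   ]
branch 0.62 [466. 299.] [ 0.36  -0.485  0.   ]
log_slice 0.8 [158. 260.] [0.489 0.483 0.   ]
side cam at [-0.03  0.    1.75]
switch_pad 0.57 [314. 212.] [ 0.569 -0.02   0.284]
bleed_pad 0.73 [348. 211.] [ 0.569 -0.11   0.278]
tape_roll 0.63 [251. 225.] [0.532 0.144 0.3  ]
paint_jar 0.81 [385. 226.] [ 0.627 -0.243  0.   ]
paint_jar 0.66 [252. 225.] [0.648 0.169 0.   ]
glue_bottle 0.85 [480. 271.] [ 0.468 -0.52   0.   ]
paint_tin 0.64 [461. 238.] [ 0.577 -0.477 -0.   ]
branch 0.78 [472. 310.] [ 0.348 -0.479  0.   ]
log_slice 0.71 [145. 279.] [0.489 0.496 0.   ]
{'t': 1.1, 'q': array([ 1.12598569e+00,  5.27269412e-02,  1.61290089e+00,  6.26232791e-06,
        1.47601794e+00, -1.19001323e-01]), 'dq': array([ 0.00177304, -0.00061972,  0.00011514,  0.00092338,  0.0001949 ,
        0.00098598]), 'effort': array([-1.94509921e-03, -3.93721318e+01, -3.70452762e+01, -2.22351960e-04,
        9.44853855e-04,  3.19816434e-05]), 'tool_pos': array([0.20003469, 0.59209713, 0.20108632]), 'tool_rot': array([-5.09517035e-01, -3.09997844e+00,  7.74223728e-05]), 'contact_force': array([ 0.28030456, -0.05153358,  0.05641153]), 'wrist_torque': array([-0.00590474,  0.00578644, -0.00643475]), 'grip_force': 0.0, 'opening': 0.08552392726947071}
```

```bash
python3 - <<'E'
import cv2
a=cv2.imread("pics/top0.png")[160:310,140:500];b=cv2.imread("pics/side0.png")[150:300,140:500]
cv2.imwrite("pics/both.png",cv2.resize(cv2.vconcat([a,b]),None,fx=2,fy=2,interpolation=cv2.INTER_CUBIC)[:600])
E
python3 -c "
from h import *
print(Ro.from_rotvec(ctrl.get_obs()['tool_rot']).as_matrix().round(3))"
```

```text
[[-0.947  0.32  -0.   ]
 [ 0.32   0.947 -0.   ]
 [ 0.    -0.    -1.   ]]
```

View pics/both.png

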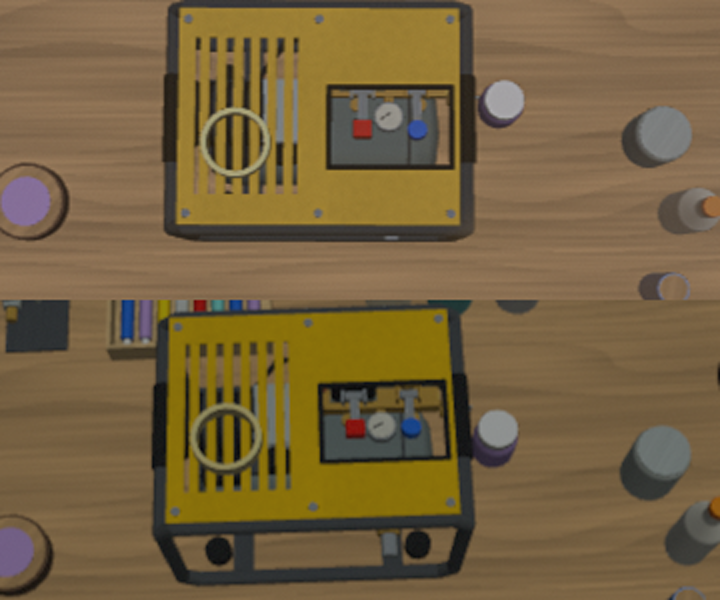

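The compressor is square to the robot, with the red pad at top-camera pixel (321,224), the blue pad at (348,224) and the window centre at (335,223). This fits the networks: pads at about (0.57, -0.02) and (0.57, -0.11). A gauge sits between the pads, so I'll turn the closing line along x to keep the fingers narrow there, and lift first.

```bash
python3 -m handwheel '[[[-3.6,-2.1,-4],[0,0,0.18]],[[-7.3,-4.2,-8],[0,0,0.36]],[[-11,-6.3,-12],[0,0,0.54]],[[-14.7,-8.5,-16],[0,0,0.72]],[[-18.4,-10.7,-20],[0,0,0.9]]]' 1 60; python3 -c "
from h import *
R=Ro.from_rotvec(ctrl.get_obs()['tool_rot']);T=np.array([[0,1,0],[1,0,0],[0,0,-1]])
o=ctrl.get_obs();print(o['tool_pos'],(R.inv()*Ro.from_matrix(T)).as_rotvec(),R.inv().apply(np.array([.56,-.03,.42])-o['tool_pos']))"
```

```text
t: 1.72
tool_pos: [0.3407, 0.4306, 0.4025]
tool_rot: [1.815, 2.564, 0.001]
contact_force: [0.7, 0.6, 0.8]
opening: -0.0004
grip_force: 0.0
[0.34074361 0.43061809 0.40254678] [ 4.65701118e-04 -2.76291402e-04  3.39224609e-01] [-0.50732434  0.05349699 -0.0175241 ]
```

```bash
python3 -m handwheel '[[[-6,0.6,-0.4],[0,0,0.17]],[[-12,1.2,-0.8],[0,0,0.34]],[[-18,1.9,-1.2],[0,0,0.34]],[[-24,2.5,-1.6],[0,0,0.34]],[[-30,3.2,-1.8],[0,0,0.34]]]'; python3 -c "
from h import *
o=ctrl.get_obs();R=Ro.from_rotvec(o['tool_rot'])
print(R.inv().apply(np.array([.54,-.06,.42])-o['tool_pos']))"
```

```text
t: 2.35
tool_pos: [0.4722, 0.1585, 0.4197]
tool_rot: [2.215, 2.227, 0.002]
contact_force: [1.0, 0.7, -0.2]
opening: -0.0002
grip_force: 0.0
[-0.2188761   0.06666557 -0.00026015]
```

```bash
python3 -m handwheel '[[[-5.5,1.7,0],[0,0,0]],[[-11,3.4,0],[0,0,0]],[[-16.5,5,0],[0,0,0]],[[-21.9,6.7,0],[0,0,0]],[[-21.9,6.7,0],[0,0,0]]]'; python3 - <<'E'
from h import *
cal=ctrl.calibration("wrist");im=ctrl.get_image("wrist");cv2.imwrite("pics/w1.png",im)
print(np.round(ray("wrist",(320,240),cal)[0],3))
for n,z in [("window",.302),("switch_pad",.284),("bleed_pad",.278)]:
    for d in ctrl.landmark_of("wrist",n)[:2]: print(n,d["score"],np.round(d["position"]),atz("wrist",d["position"],z,cal).round(4))
E
```

```text
t: 2.98
tool_pos: [0.5401, -0.0615, 0.4179]
tool_rot: [-2.221, -2.22, 0.002]
contact_force: [0.0, 0.4, -0.3]
opening: -0.0001
grip_force: 0.0
[0.54  0.01  0.591]
switch_pad 0.69 [352. 181.] [ 0.565  -0.0296  0.284 ]
bleed_pad 0.83 [350. 264.] [ 0.566  -0.1052  0.278 ]
```

View pics/w1.png

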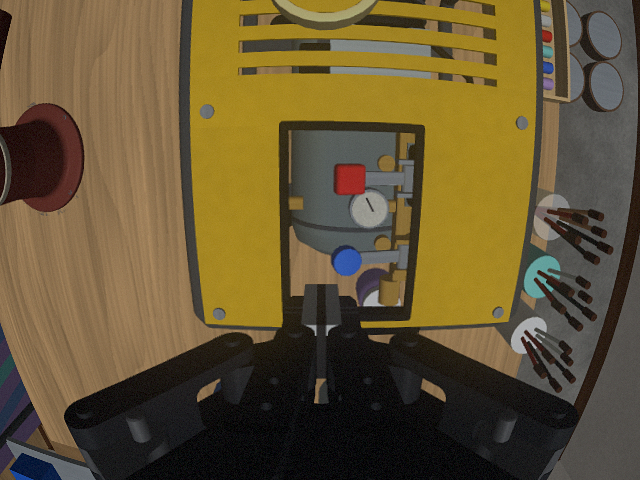

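Red pad at (350,180), blue pad at (346,261) and the window's inner corners near (291,130), (415,132), (410,310), (288,315). The gauge is at (368,208), so it's close to the red pad on the -y, +x side. I'll refine these by colour and check them against the window.

```bash
python3 - <<'E'
from h import *
cal=ctrl.calibration("wrist");im=cv2.imread("pics/w1.png");h=cv2.cvtColor(im,cv2.COLOR_BGR2HSV)
roi=np.zeros(h.shape[:2],np.uint8);roi[130:300,290:400]=255
for n,lo,hi,z in [("red",(0,180,100),(6,255,255),.284),("blue",(105,150,80),(125,255,255),.278)]:
    m=cv2.inRange(h,lo,hi)&roi;ys,xs=np.nonzero(m)
    print(n,len(xs),xs.mean(),ys.mean(),atz("wrist",(xs.mean(),ys.mean()),z,cal).round(4),[atz("wrist",p,z,cal).round(3)[:2] for p in [(xs.min(),ys.min()),(xs.max(),ys.max())]])
for p in [(291,130),(415,132),(410,310),(288,315)]: print(atz("wrist",p,.302,cal).round(3))
for p in [(350,208),(387,208),(368,190),(368,228)]: print("gauge",atz("wrist",p,.27,cal).round(3))
E
```

```text
red 790 350.28227848101267 179.14050632911392 [ 0.5638 -0.0242  0.284 ] [array([ 0.552, -0.012]), array([ 0.576, -0.037])]
blue 575 346.9582608695652 261.61391304347825 [ 0.5631 -0.0993  0.278 ] [array([ 0.55 , -0.087]), array([ 0.576, -0.111])]
[0.516 0.017 0.302]
[0.613 0.017 0.302]
[ 0.619 -0.137  0.302]
[ 0.511 -0.141  0.302]
gauge [ 0.565 -0.052  0.27 ]
gauge [ 0.599 -0.051  0.27 ]
gauge [ 0.581 -0.035  0.27 ]
gauge [ 0.582 -0.07   0.27 ]
```

```bash
python3 -m handwheel '[[[4.2,1.8,0],[0,0,0]],[[4.2,1.8,0],[0,0,0]],[[4.2,1.8,5],[0,0,0]],[[4.2,1.8,10],[0,0,0]],[[4.2,1.8,10],[0,0,0]]]'; python3 - <<'E'
from h import *
im=ctrl.get_image("wrist");cv2.imwrite("pics/w2.png",im)
E
```

```text
t: 3.8
tool_pos: [0.5547, -0.0153, 0.3137]
tool_rot: [-2.209, -2.223, 0.009]
contact_force: [-0.2, -0.1, -0.6]
opening: 0.0001
grip_force: 0.0
```

View pics/w2.png

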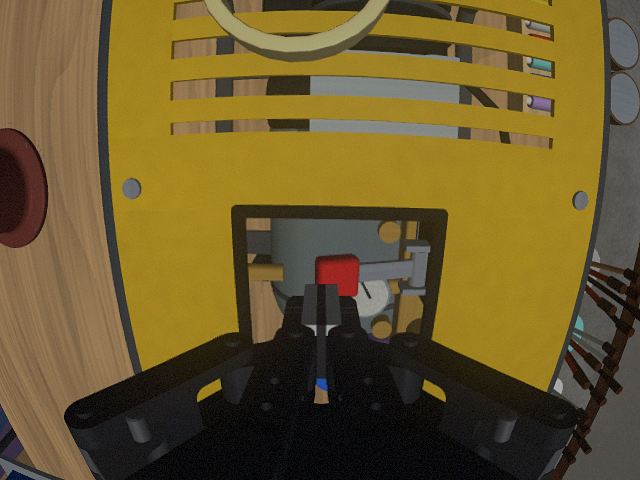

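The tip is above the pad's front part; the red pad spans columns 316–359 with its top edge at row 255. I'll check the measured pose and the pad edges again.

```bash
python3 - <<'E'
from h import *
o=ctrl.get_obs();print(o["tool_pos"],o["tool_rot"],o["dq"].round(3))
cal=ctrl.calibration("wrist")
print([atz("wrist",p,.284,cal).round(4)[:2] for p in [(317,257),(358,256),(358,295)]])
print([atz("wrist",p,.302,cal).round(4)[:2] for p in [(246,218),(436,220)]])
E
```

```text
[ 0.5564252  -0.01564766  0.3178698 ] [-2.21287592 -2.22613891  0.00333204] [-0.003 -0.023 -0.097  0.001 -0.001  0.003]
[array([ 0.5537, -0.016 ]), array([ 0.578 , -0.0153]), array([ 0.579 , -0.0407])]
[array([0.5162, 0.0117]), array([0.6181, 0.0114])]
```

```bash
python3 -m handwheel '[[[-0.7,0.3,0],[0,0,0]],[[-0.7,0.3,1],[0,0,0]],[[-0.7,0.3,2.2],[0,0,0]],[[-0.7,0.3,2.2],[0,0,0]],[[-0.7,0.3,2.2],[0,0,0]]]'; python3 - <<'E'
from h import *
for i in range(3):
    cal=ctrl.calibration("wrist");o=ctrl.get_obs();im=ctrl.get_image("wrist");print(o["tool_pos"].round(4),o["contact_force"].round(1))
cv2.imwrite("pics/w3.png",im[180:400,200:460])
m=cv2.inRange(cv2.cvtColor(im,cv2.COLOR_BGR2HSV),(0,180,100),(6,255,255));m[:,:290]=0;m[:,400:]=0;m[:180]=0
ys,xs=np.nonzero(m);print(xs.min(),xs.max(),ys.min(),ys.max(),[atz("wrist",p,.284,cal).round(4)[:2] for p in [(xs.min(),ys.min()),(xs.max(),ys.min()),(xs.max(),ys.max())]])
E
```

```text
t: 4.47
tool_pos: [0.5605, -0.0232, 0.297]
tool_rot: [-2.216, -2.227, 0.0]
contact_force: [-0.3, -0.5, -0.4]
opening: -0.0003
grip_force: 0.0
[ 0.5605 -0.0232  0.297 ] [-0.3 -0.5 -0.4]
[ 0.5607 -0.0232  0.2973] [-0.   0.5 -0.2]
[ 0.5607 -0.0232  0.2975] [-0.7  0.8  0.5]
307 350 255 295 [array([ 0.553 , -0.0154]), array([ 0.5759, -0.0153]), array([ 0.5767, -0.0387])]
```

View pics/w3.png

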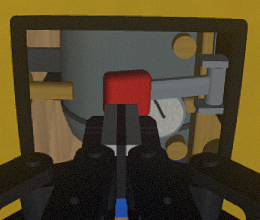

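The finger is over the pad and clear of the window edges and the gauge. Pressing the switch now.

```bash
python3 -m handwheel '[[[0,0,1],[0,0,0]],[[0,-0.1,1.6],[0,0,0]],[[0,-0.3,2.2],[0,0,0]],[[0,-0.5,2.7],[0,0,0]],[[0,-0.6,3.0],[0,0,0]]]'; python3 -m handwheel '[[[0,-0.1,0.2],[0,0,0]],[[0,-0.1,0.4],[0,0,0]],[[0,-0.1,0.4],[0,0,0]]]'
```

```text
t: 5.25
tool_pos: [0.5543, -0.0232, 0.2667]
tool_rot: [-2.216, -2.227, 0.0]
contact_force: [0.5, -0.2, -0.2]
opening: -0.0002
grip_force: 0.0
t: 5.62
tool_pos: [0.5536, -0.0232, 0.2631]
tool_rot: [-2.216, -2.227, 0.0]
contact_force: [0.1, 0.4, 0.3]
opening: -0.0004
grip_force: 0.0
```

```bash
python3 - <<'E'
from h import *
im=ctrl.get_image("wrist");cv2.imwrite("pics/w4.png",cv2.resize(im[180:400,200:460],None,fx=2,fy=2))
E
```

```text
(no output)
```

View pics/w4.png

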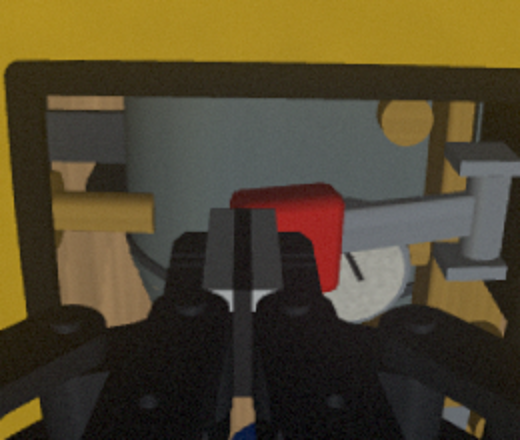

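Pad px ≈ 315–371 wide, top row ≈ 274; the finger is at column 321. I need to find out whether the lever has actually moved.

```bash
python3 - <<'E'
from h import *
for i in range(2):
    cal=ctrl.calibration("wrist");ctrl.get_image("wrist")
    for d in ctrl.landmark_of("wrist","switch_pad")[:1]: print(d)
for z in (.284,.27,.256): print(z,[atz("wrist",p,z,cal).round(4)[:2] for p in [(315,278),(366,274),(371,278),(368,325)]])
k=cal;R=np.array(k["R"]);t=np.array(k["t"])
def proj(X):
    c=R@X+t;n=np.linalg.norm(c[:2]);return np.r_[k["cx"],k["cy"]]+np.r_[k["fx"],k["fy"]]*c[:2]/n*np.arctan2(n,c[2])
for a in (0,.25,.5):
    C=np.cos(a);S=np.sin(a);out=[]
    for dx,dy in [(-71,13),(-45,13),(-45,-13),(-71,-13)]:
        x=dx*C+10*S;z=dx*S*1+10*C   # rel hinge, mm
        out.append(proj(np.array([.565+.058+x/1e3,-.027+dy/1e3,.274+z/1e3])).round(0))
    print(a,out)
print("tip",proj(ctrl.get_obs()["tool_pos"]).round())
E
```

```text
{'position': [347.6, 305.1], 'score': 0.79}
{'position': [346.4, 305.6], 'score': 0.87}
0.284 [array([ 0.5508, -0.0145]), array([ 0.5734, -0.0126]), array([ 0.5758, -0.0146]), array([ 0.5757, -0.0387])]
0.27 [array([ 0.5506, -0.0203]), array([ 0.5753, -0.0182]), array([ 0.5778, -0.0203]), array([ 0.5778, -0.0466])]
0.256 [array([ 0.5504, -0.0261]), array([ 0.5771, -0.0238]), array([ 0.5799, -0.0261]), array([ 0.5798, -0.0546])]
0 [array([318., 277.]), array([376., 277.]), array([373., 327.]), array([318., 328.])]
0.25 [array([328., 263.]), array([381., 268.]), array([377., 316.]), array([327., 310.])]
0.5 [array([344., 252.]), array([390., 260.]), array([386., 306.]), array([342., 296.])]
tip [321. 278.]
```

```bash
python3 - <<'E'
from h import *
cal=ctrl.calibration("wrist")
k=cal;R=np.array(k["R"]);t=np.array(k["t"])
def proj(X):
    c=R@X+t;n=np.linalg.norm(c[:2]);return np.r_[k["cx"],k["cy"]]+np.r_[k["fx"],k["fy"]]*c[:2]/n*np.arctan2(n,c[2])
for a in (0,.1,.2,.3,.4,.5):
    b=.325-a;out=[]
    for dx,dy in [(-71,13),(-45,13),(-45,-13),(-71,-13),(-58,0)]:
        x=dx*np.cos(b)+10*np.sin(b);z=-dx*np.sin(b)+10*np.cos(b)
        X=np.array([.565+.0518+x/1e3,-.027+dy/1e3,.256+z/1e3]);out.append(proj(X).round(0).tolist())
    print(a,out,X.round(3))
E
```

```text
0 [[319.0, 281.0], [373.0, 273.0], [370.0, 323.0], [319.0, 332.0], [346.0, 303.0]] [ 0.565 -0.027  0.284]
0.1 [[313.0, 275.0], [368.0, 270.0], [365.0, 319.0], [313.0, 325.0], [340.0, 298.0]] [ 0.562 -0.027  0.279]
0.2 [[309.0, 269.0], [363.0, 267.0], [361.0, 315.0], [309.0, 318.0], [336.0, 293.0]] [ 0.56  -0.027  0.273]
0.3 [[306.0, 264.0], [359.0, 264.0], [357.0, 311.0], [306.0, 312.0], [332.0, 289.0]] [ 0.559 -0.027  0.267]
0.4 [[305.0, 259.0], [357.0, 261.0], [355.0, 307.0], [305.0, 306.0], [330.0, 284.0]] [ 0.558 -0.027  0.262]
0.5 [[305.0, 255.0], [355.0, 258.0], [353.0, 303.0], [306.0, 300.0], [329.0, 280.0]] [ 0.558 -0.027  0.256]
```

The image fits the lever at 0 rad (corners at 319,281 / 373,273), so it hasn't moved. The fingertips appear at row 284, higher than the TCP implies, so they are still above the pad. I'll centre over the pad and go down in small steps, watching the force.

```bash
python3 -m handwheel '[[[0,0.4,0],[0,0,0]],[[0,0.4,0.3],[0,0,0]],[[0,0.4,0.3],[0,0,0]]]'; python3 -m handwheel '[[[0,0,0.3],[0,0,0]],[[0,0,0.3],[0,0,0]]]'; python3 - <<'E'
from h import *
cal=ctrl.calibration("wrist");im=ctrl.get_image("wrist");cv2.imwrite("pics/w5.png",im[180:400,200:460])
o=ctrl.get_obs();print(cal["fx"],cal["cx"],cal["cy"],o["contact_force"],ctrl.landmark_of("wrist","switch_pad")[:1])
Rt=Ro.from_rotvec(o["tool_rot"]).as_matrix();R=np.array(cal["R"]);print((R@Rt).round(3),(R@o["tool_pos"]+cal["t"]).round(4))
E
```

```text
t: 6.25
tool_pos: [0.5574, -0.0232, 0.2596]
tool_rot: [-2.215, -2.227, 0.001]
contact_force: [-0.4, -0.1, -0.3]
opening: 0.0
grip_force: 0.0
t: 6.5
tool_pos: [0.5574, -0.0232, 0.2567]
tool_rot: [-2.215, -2.227, 0.001]
contact_force: [0.4, -0.4, -0.1]
opening: 0.0001
grip_force: 0.0
371.64829954431775 320.85830116833694 237.53507356096222 [-1.24849404  0.23226909  0.03819103] []
[[-0.001  1.     0.001]
 [-0.961 -0.001 -0.278]
 [-0.278 -0.001  0.961]] [0.0004 0.0206 0.1863]
```

View pics/w5.png

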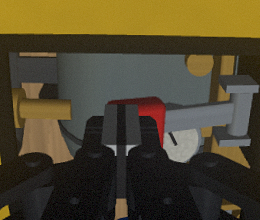

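```bash
for i in 1 2 3; do python3 -m handwheel '[[[0,0,0.2],[0,0,0]],[[0,0,0.2],[0,0,0]]]' | egrep 'tool_pos|contact'; done; python3 - <<'E'
from h import *
cal=ctrl.calibration("wrist");ctrl.get_image("wrist");im=ctrl.get_image("wrist");cv2.imwrite("pics/w6.png",im)
print(ctrl.landmark_of("wrist","switch_pad")[:1])
E
```

```text
tool_pos: [0.5576, -0.0232, 0.2553]
contact_force: [0.2, -0.7, 0.2]
tool_pos: [0.5574, -0.0232, 0.2533]
contact_force: [-1.4, -0.2, 2.7]
tool_pos: [0.5574, -0.0232, 0.2509]
contact_force: [-1.7, 0.4, 2.5]
[]
```

View pics/w6.png

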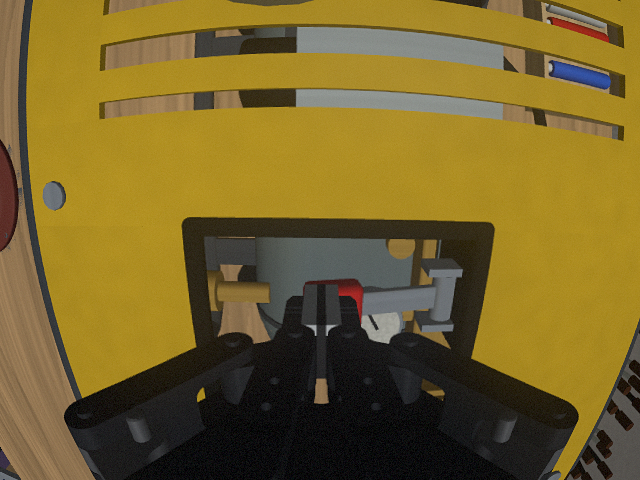

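Contact with about 2.7 N up at TCP z ≈ 0.2535, which is the lever's own resistance. So the real tips sit about 33 mm above the reported TCP. I'll keep pressing through the lever's 28 mm travel.

```bash
for i in 1 2; do python3 -m handwheel '[[[0,-0.1,0.4],[0,0,0]],[[0,-0.2,0.8],[0,0,0]],[[0,-0.2,0.8],[0,0,0]]]' | egrep 'tool_pos|contact'; done; python3 -m handwheel '[[[0,-0.1,0.3],[0,0,0]],[[0,-0.1,0.3],[0,0,0]]]'| egrep 'tool_pos|contact'; python3 -m handwheel '[[[0,0,0.2],[0,0,0]],[[0,0,0.2],[0,0,0]]]'| egrep 'tool_pos|contact'
```

```text
tool_pos: [0.5554, -0.0232, 0.2421]
contact_force: [-0.1, -0.2, -0.3]
tool_pos: [0.5534, -0.0232, 0.2346]
contact_force: [0.3, -0.2, -0.0]
tool_pos: [0.5525, -0.0232, 0.2319]
contact_force: [0.3, 0.1, 1.4]
tool_pos: [0.5524, -0.0233, 0.2298]
contact_force: [0.1, 1.0, 2.0]
```

```bash
for i in 1 2 3; do python3 -m handwheel '[[[0,0,0.2],[0,0,0]],[[0,0,0.2],[0,0,0]]]'| egrep 'tool_pos|contact'; done;  python3 - <<'E'
from h import *
im=ctrl.get_image("wrist");cv2.imwrite("pics/w7.png",cv2.resize(im[180:400,200:460],None,fx=2,fy=2))
E
```

```text
tool_pos: [0.5524, -0.0233, 0.2278]
contact_force: [0.1, 0.0, 0.7]
tool_pos: [0.5526, -0.0233, 0.2272]
contact_force: [-2.0, -0.2, 6.0]
tool_pos: [0.5527, -0.0233, 0.2268]
contact_force: [-5.4, 0.1, 11.3]
```

View pics/w7.png

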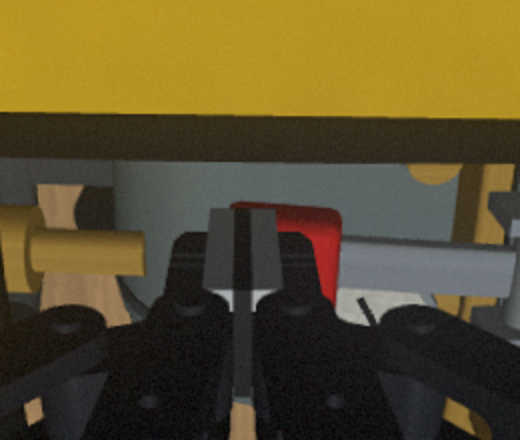

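Force rises to 11 N with the TCP stalled after about 27 mm of travel, so this is the stop. I'll press slightly more to be sure, then lift out.

```bash
python3 -m handwheel '[[[0,0,0.25],[0,0,0]],[[0,0,0.25],[0,0,0]]]'| egrep 'tool_pos|contact'; python3 -m handwheel '[[[0,0.2,-2.5],[0,0,0]],[[0,0.2,-5],[0,0,0]],[[0,0.2,-8],[0,0,0]],[[0,0.2,-10],[0,0,0]],[[0,0.2,-10],[0,0,0]]]'| egrep 't:|tool_pos|contact'; python3 - <<'E'
from h import *
cal=ctrl.calibration("wrist");o=ctrl.get_obs();im=ctrl.get_image("wrist");cv2.imwrite("pics/w8.png",im)
for n,z in (("switch_pad",.256),("bleed_pad",.278)): print(n,[(d["position"],atz("wrist",d["position"],z,cal).round(4)) for d in ctrl.landmark_of("wrist",n)[:1]])
k=cal;R=np.array(k["R"]);t=np.array(k["t"])
def proj(X):
    c=R@X+t;n=np.linalg.norm(c[:2]);return np.r_[k["cx"],k["cy"]]+np.r_[k["fx"],k["fy"]]*c[:2]/n*np.arctan2(n,c[2])
for a in (0,.4,.5):
    b=.325-a;out=[]
    for dx,dy in [(-71,13),(-45,13),(-45,-13),(-71,-13),(-58,0)]:
        x=dx*np.cos(b)+10*np.sin(b);z=-dx*np.sin(b)+10*np.cos(b)
        out.append(proj(np.array([.565+.0518+x/1e3,-.027+dy/1e3,.256+z/1e3])).round(0).tolist())
    print(a,out)
E
```

```text
tool_pos: [0.5529, -0.0233, 0.2264]
contact_force: [-8.2, 1.9, 16.3]
t: 10.42
tool_pos: [0.5553, -0.0233, 0.3232]
tool_rot: [2.214, 2.225, 0.003]
contact_force: [-0.5, 0.1, -0.2]
switch_pad [([328.5, 248.9], array([ 0.5604, -0.0294,  0.256 ]))]
bleed_pad []
0 [[317.0, 241.0], [357.0, 237.0], [356.0, 276.0], [317.0, 282.0], [337.0, 259.0]]
0.4 [[306.0, 229.0], [345.0, 230.0], [345.0, 267.0], [306.0, 266.0], [325.0, 248.0]]
0.5 [[306.0, 226.0], [344.0, 228.0], [344.0, 265.0], [306.0, 262.0], [325.0, 245.0]]
```

View pics/w8.png

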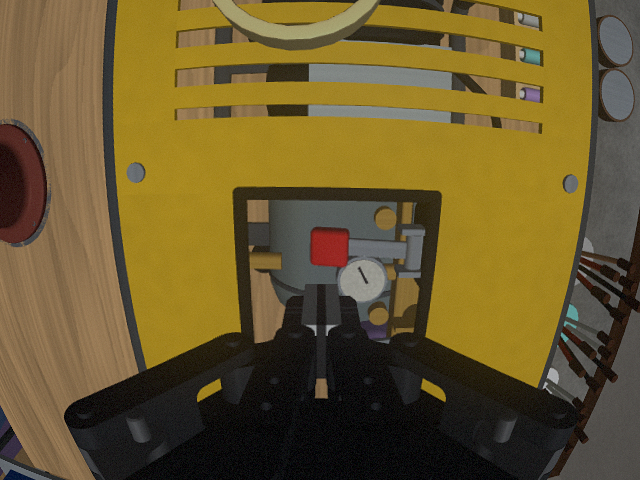

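The red lever lies flat at off: its pad is at columns 310–349, rows 228–265, as modelled for about 0.5 rad. Next I'll move above the bleed pad at about (0.564, -0.102).

```bash
python3 -m handwheel '[[[-4,0.3,0],[0,0,0]],[[-7.9,0.6,0],[0,0,0]],[[-7.9,0.6,0],[0,0,0]],[[-7.9,0.6,2.5],[0,0,0]],[[-7.9,0.6,2.5],[0,0,0]]]'| egrep 't:|tool_pos|contact'; python3 - <<'E'
from h import *
cal=ctrl.calibration("wrist");o=ctrl.get_obs();im=ctrl.get_image("wrist");cv2.imwrite("pics/w9.png",im[180:400,200:460])
m=cv2.inRange(cv2.cvtColor(im,cv2.COLOR_BGR2HSV),(105,150,60),(125,255,255));m[:,:270]=0;m[:,400:]=0;m[:180]=0;m[360:]=0
ys,xs=np.nonzero(m);print(o["tool_pos"],len(xs))
if len(xs):
    print(xs.min(),xs.max(),ys.min(),ys.max(),[atz("wrist",p,.278,cal).round(4)[:2] for p in [(xs.min(),ys[xs.argmin()]),(xs.max(),ys[xs.argmax()]),(xs[ys.argmin()],ys.min())]])
for d in ctrl.landmark_of("wrist","bleed_pad")[:1]: print(d,atz("wrist",d["position"],.278,cal).round(4))
E
```

```text
t: 11.2
tool_pos: [0.5595, -0.1011, 0.293]
tool_rot: [-2.211, -2.223, 0.004]
contact_force: [-0.3, 0.6, 0.2]
[ 0.55948105 -0.10106238  0.29303113] 1375
304 351 244 289 [array([ 0.55  , -0.0961]), array([ 0.5755, -0.1011]), array([ 0.5618, -0.0876])]
{'position': [329.5, 273.3], 'score': 0.81} [ 0.5638 -0.1042  0.278 ]
```

View pics/w9.png

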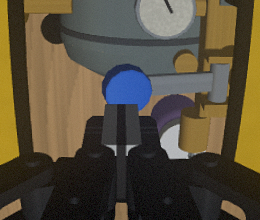

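The blue pad (crop centre (128,88)) is under the fingertips at about (0.563, -0.1015). Pressing the bleed lever.

```bash
python3 -m handwheel '[[[0,0.1,2],[0,0,0]],[[0,0.1,4],[0,0,0]],[[0,0.1,4.7],[0,0,0]],[[0,0.1,5.2],[0,0,0]],[[0,0.1,5.2],[0,0,0]]]'| egrep 'tool_pos|contact'; python3 -m handwheel '[[[0,-0.1,0.4],[0,0,0]],[[0,-0.2,0.8],[0,0,0]],[[0,-0.3,1.2],[0,0,0]],[[0,-0.3,1.2],[0,0,0]]]' | egrep 'tool_pos|contact'; python3 -m handwheel '[[[0,-0.1,0.3],[0,0,0]],[[0,-0.1,0.3],[0,0,0]]]'| egrep 'tool_pos|contact'
```

```text
tool_pos: [0.562, -0.1022, 0.245]
contact_force: [-2.7, 0.9, 3.2]
tool_pos: [0.56, -0.1023, 0.2333]
contact_force: [0.6, 1.5, 6.6]
tool_pos: [0.5598, -0.1023, 0.2309]
contact_force: [2.8, 0.6, 6.1]
```

```bash
for i in 1 2 3 ; do python3 -m handwheel '[[[0,0,0.25],[0,0,0]],[[0,0,0.25],[0,0,0]]]'| egrep 't:|tool_pos|contact'; done
```

```text
t: 12.92
tool_pos: [0.5599, -0.1023, 0.23]
tool_rot: [2.212, 2.224, 0.006]
contact_force: [-1.1, 2.4, 11.6]
t: 13.18
tool_pos: [0.5601, -0.1024, 0.2298]
tool_rot: [2.211, 2.223, 0.007]
contact_force: [-3.0, 2.7, 17.0]
t: 13.42
tool_pos: [0.5603, -0.1025, 0.2295]
tool_rot: [2.21, 2.222, 0.007]
contact_force: [-6.7, 2.7, 23.6]
```

```bash
python3 - <<'E'
from h import *
cal=ctrl.calibration("wrist");im=ctrl.get_image("wrist");cv2.imwrite("pics/w10.png",im)
hsv=cv2.cvtColor(im,cv2.COLOR_BGR2HSV)
m=cv2.inRange(hsv,(105,150,40),(125,255,255));m[:,:270]=0;m[:,420:]=0;m[:180]=0;m[360:]=0
n,l,st,c=cv2.connectedComponentsWithStats(m);print("blue",[s.tolist() for s in st[1:] if s[4]>20])
for s in ("bleed_pad","switch_pad"):print(s,ctrl.landmark_of("wrist",s)[:1])
mr=cv2.inRange(hsv,(0,180,80),(6,255,255));mr[:,:250]=0;mr[:,420:]=0
n,l,st,c=cv2.connectedComponentsWithStats(mr);print("red",[s.tolist() for s in st[1:] if s[4]>30])
k=cal;R=np.array(k["R"]);t=np.array(k["t"])
def proj(X):
    c=R@X+t;n=np.linalg.norm(c[:2]);return np.r_[k["cx"],k["cy"]]+np.r_[k["fx"],k["fy"]]*c[:2]/n*np.arctan2(n,c[2])
th=np.linspace(0,2*np.pi,60)
for a in (0,.15,.25,.3,.35):
    b=.37-a;hx=.5628+.058*np.cos(.37);hz=.278-.058*np.sin(.37);P=[]
    for q in th:
        r=.058-.0135*np.cos(q);P.append(proj(np.array([hx-r*np.cos(b),-.1015+.0135*np.sin(q),hz+r*np.sin(b)])))
    P=np.array(P);print(a,"cols",P[:,0].min().round(),P[:,0].max().round(),"toprow",P[:,1].min().round())
for a in (0,.4,.45,.5):
    b=.325-a;out=[]
    for dx,dy in [(-71,13),(-45,13),(-45,-13),(-71,-13)]:
        x=dx*np.cos(b)+10*np.sin(b);z=-dx*np.sin(b)+10*np.cos(b)
        out.append(proj(np.array([.565+.0518+x/1e3,-.027+dy/1e3,.256+z/1e3])).round(0).tolist())
    print(a,out)
E
```

```text
blue [[293, 278, 57, 18, 380]]
bleed_pad []
switch_pad [{'position': [321.6, 128.6], 'score': 0.69}]
red [[292, 96, 66, 65, 4037]]
0 cols 296.0 361.0 toprow 292.0
0.15 cols 289.0 354.0 toprow 284.0
0.25 cols 287.0 352.0 toprow 278.0
0.3 cols 287.0 351.0 toprow 275.0
0.35 cols 288.0 350.0 toprow 273.0
0 [[300.0, 79.0], [376.0, 84.0], [375.0, 161.0], [300.0, 163.0]]
0.4 [[283.0, 89.0], [353.0, 89.0], [352.0, 158.0], [284.0, 157.0]]
0.45 [[284.0, 90.0], [352.0, 90.0], [351.0, 157.0], [284.0, 156.0]]
0.5 [[285.0, 91.0], [351.0, 90.0], [350.0, 157.0], [285.0, 156.0]]
```

Red pad size (66×65 px) matches fully off. The blue pad's top row (278) matches the 0.35 rad prediction once I apply the same +5 px offset seen on red. The force rose hard at the stop, well above the 6 N spring. Handing in.

```bash
python3 -c "
from h import *
o=ctrl.get_obs();print(o['t'],o['contact_force'],o['tool_pos']);print(ctrl.finish_job())"
```

```text
13.575 [-6.66248014  3.27799972 23.40979475] [ 0.56028629 -0.10247903  0.2294488 ]
the job is handed in; nothing more can be done
None
```

I pressed the switch lever down to off, then the bleed lever to its stop, and handed the job in at 13.6 s with the fingers holding it down at about 23 N; no unexpected contact force showed in the readings, but the judge's result was not reported.

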